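# Hold a test probe square on the marked land of a tilted circuit board

### The job

Take the cordless test probe out of its charging stand and put its pin on the ringed gold land of the blue board in the tilted holder, gently and square to the board, with the spring pin pressed in about half way. The pin is live, so keep the probe off the parts round the land; do not shift the board or disturb the other things on the bench. Finish while holding the probe there for the reading: do not put it down or let go.

Things in the scene. Friction and masses are not known exactly. Their poses are not given: they have to be found in the camera images.
- probe: cordless test probe, 110 g, black handle of square section 22 x 22 mm with an orange end. Origin at the pin's point when fully out; z runs from there back along the probe (up while in the stand); x, y square to the handle's faces and parallel to the stand's. Along z: brass pin 0 to 24 mm (4 mm thick), nose cone to 44 (7 to 14 mm thick), handle to 152; up to 74 is in the stand. Grip near z = 112
- pin_tip (a point): point (round end) of the probe's spring pin; moves with the pin; axes as the probe
- pin (a joint): how far the spring pin is pushed into the probe: 0 fully out, 0.010 m at the stop. The spring takes 0.9 N to start, 2.4 N at 5 mm, 3.9 N at 10 mm, and beyond the stop it is rigid. A red band on the pin reaches the mouth of the nose at 5 mm
- stand: grey charging stand, fixed: steel base 90 x 80 x 10 mm, block 42 x 42 mm up to 84 mm with a square pocket 26 x 26 mm, 30 mm deep, from which the probe is drawn straight up. Origin at the centre of the underside, z up. The probe stands on the stand's axis with its origin 10 mm and its top 162 mm above the bench
- holder: board holder, fixed: dark base 130 x 250 x 12 mm, two aluminium uprights to 102 mm at its y = -112 and +112 mm with black clamp knobs outside (274 mm over all along y). Origin at the centre of the underside, z up, y along the swivel axis, which lies 85 mm up
- board: blue circuit board 100 (x) x 172 (y) x 2 mm in two jaws, swivelled about its y axis, clamped by friction (2 N m). Origin mid top face, on the swivel axis; z is the normal out of the top face, leaning to the holder's -x by 0.08 to 0.32 rad. It carries headers 10 mm high, three capacitors 24 mm, two relays 18 mm: none within 20 mm of the ringed land's centre, the tall ones 50 mm or more from it
- land (a point): centre of the ringed gold land on the board's top face: gold disc 12 mm across inside a white ring 21 mm across, at x = -10, y = +22 mm of the board; axes as the board, z out of the face. Other gold lands are smaller and have no ring
- tray: bystander: black divided tray of connectors, 90 x 120 x 32 mm; origin under its centre
- tweezers: bystander: steel and black tweezers lying flat, 118 mm long along x; origin under the middle
- driver: bystander: red screwdriver lying along x, 170 mm; origin near its middle
- solvent: bystander: blue solvent bottle 56 mm across, 130 mm high; origin under its centre
- tape_roll: bystander: amber tape roll lying flat, 80 mm across, 19 mm high; origin under its centre
- spare_board: bystander: green board 55 x 85 mm with a finned heat sink, 17 mm high; origin under its centre
- brush: bystander: bench brush lying along x, 160 mm; origin near its middle
There are look-alikes about, which are no part of the job. Of the things that look like the probe, the larger one is meant. Leave any orange look-alike of the stand alone.

How it is judged:
On the way:
1. the probe is drawn up out of the stand's pocket and held in the gripper (z of probe in the frame of stand above 0.045 m and contact force between the fingers and probe above 1 N and contact force between probe and stand below 0.1 N), for 0.2 s.
At the end, for the whole second after the job is handed in: Gripper holds the probe still, pin point within 6 mm of the ringed land's centre, probe axis within 0.14 rad of the board's normal, pin pushed in 2.5 to 8 mm (of 10), pressing the board with 0.6 to 6 N, clear of the stand; the land has moved less than 5 mm (distance between pin_tip and land below 0.006 m and angle between the z axis of probe and the z axis of board, either way round below 0.14 rad and z of probe in the frame of land below 0 m and value of joint pin between 0.0025 and 0.008 m and contact force between probe and board between 0.6 and 6 N and contact force between the fingers and probe above 1 N and contact force between probe and stand below 0.1 N and linear speed of probe below 0.01 m/s and distance of land from where it was at the start of the episode below 0.005 m); the arm keeps its last pose, push and grip.
It fails at once if the probe presses on the board or its parts anywhere but at the ringed land (pin point more than 15 mm from its centre) (contact force between probe and board above 1 N and distance between pin_tip and land above 0.015 m).
It fails at once if the probe is rammed onto the board (more than 15 N) (contact force between probe and board above 15 N).
It fails at once if the board is pushed out of its set tilt (distance of land from where it was at the start of the episode above 0.008 m).
It fails at once if another thing on the bench is disturbed (moved more than 30 mm) (distance of any of tray, tweezers, driver, solvent, tape_roll, spare_board, brush from where it was at the start of the episode above 0.03 m).
It also fails if it takes over 42 s, if anything falls off the work surface, if the arm or the gripper's body presses on something with over 40 N, if the wrist force passes 120 N, or if a joint passes its speed limit or range.

### The arm

A 7-joint arm with a two-finger parallel gripper is mounted at the origin on the work surface. World frame = base frame: x ahead of the robot, y to its left, z up, the work surface at z = 0. Lengths are in m, angles in rad, forces in N, time in s.
With the tool pointing down it reaches from about 0.35 to 0.9 m from the base axis. Payload 8.1 kg.
Tool frame: the origin (TCP) lies on the mounting face of the last link; the fingertips stand 178 mm ahead of it and the grasp point (between the pads) lies arm.tcp_to_grasp ahead of it (arm.tcp_to_grasp is the distance from the TCP to the grasp point, in m); z points along the fingers, y is the line along which they close (so a half turn about z gives the same grasp; the last joint's range is limited). The gripper opens to 92 mm and grips with 3 to 60 N. Pads are 19 mm wide; open, the fingers measure 130 mm over their backs; the gripper's body (75 mm by 190 mm) begins 47 mm behind the grasp point.
Start: joints at [1.129, 0.434, 0.025, 1.573, -0.012, 1.134, -0.075], TCP at [0.208, -0.589, 0.405] pointing down, gripper open.
Joint ranges: [-2.62, 2.62], [-0.44, 2.09], [-1.27, 1.32], [0.08, 2.57], [-1.32, 4.46], [0.12, 2], [-2.74, 2.74]. Speed limits (rad/s): [2.22, 2.22, 3.01, 3.01, 3.14, 3.14, 3.14].

### API

Orientations are given as a unit quaternion [x, y, z, w].
In Python, from station import arm gives the robot as it stands. The module is installed in compiled form; this text tells all that it offers.
- The arm moves only by the shell command python3 -m crank 'ROWS' [FORCE]. ROWS is JSON, a list that holds one entry, the list of rows, each a list of 7 numbers: the opening, from -1 (shut) to 1 (fully open), then the shift along the tool's x, y, z normalised to -1 to 1, where 1 is 0.02 m, then the turn, a rotation vector about the tool's x, y, z normalised to -1 to 1, where 1 is 6 degrees. A call has 1 to 10 rows; each row shifts and turns the commanded pose from where the row before left it, along the tool's axes as they then stand; what a row does not reach is not made up. A row lasts 1/10 s, in which the tool goes at most 50 mm and 8.59 degrees, less where a joint would pass 70% of its speed; a pose out of reach is approached as far as the arm can. A call with a number of a shift or a turn outside -1 to 1 is refused whole. A call with a gripper value outside its range is refused whole. The fingers move at their own pace and stop on an object; FORCE is the grip in N (left out, the last holds). Time passes only in rows, so rows that do not move let the fingers close. It gives the time, the measured TCP pose, the force, the opening and the grip force at its end, in the units of the state.
- arm.observe(): the state, without advancing time (a new reading comes with each control period).
- arm.capture(name): name is "side" or "top" or "wrist"; returns a dict with "frame" (400x640x3 uint8, red, green, blue), "K" (3x3 intrinsics, pixels), "eye" and "attitude" of the camera in the world; the wrist camera has in their place "T_tool_cam" (4x4, takes a point from camera to tool coordinates, whose origin is the TCP and whose axes are the flange's). Camera axes: x right, y up, looking along -z (the intrinsics and any distortion apply to the point x, -y, -z); pixel columns grow to the right and rows downward; lengths in m; the calibration is good to about 2 mm. A picture is of the moment at which its call begins: read the wrist's pose just before it. There is no depth.
- arm.hand_in(): hands the job in; it is judged then, once.
The state is a dict: "time": time; "qpos": joint angles; "joint_velocities": joint speeds; "joint_torque": joint torques, N m; "tcp_pos": TCP position; "ee_rot": TCP orientation; "force": force on the tool from outside, world axes, zero at the start; "moment": the same for the moment, N m; "width": finger opening in m; "grasp_force": force on a finger pad.
Only numpy, scipy, OpenCV 4.12 (cv2) and the standard library are available. Lean on these libraries where they do the work, as an engineer would, in place of code of your own. Each camera call takes 0.05 s, during which the arm holds its last target. There are 200 camera calls.

## Working session

There is one attempt and no reset: what is moved stays moved. The work goes in short steps, Python scripts to look and compute and a shell command to move; the robot and the scene stay as the last step left them, time stands still between calls to the robot, and variables do not carry over. Pictures are saved under pics/ and viewed, at most 10 in all, crops included, and the job is handed in when it is done.

```bash
mkdir -p pics; cat > h.py <<'E'
import numpy as np, cv2, pickle
from scipy.spatial.transform import Rotation as R
from station import arm
def cap(name):
    s=arm.observe(); c=arm.capture(name); c['state']=s
    pickle.dump(c,open(f'{name}.pkl','wb')); return c
def pose(c):
    if 'eye' in c:
        a=np.array(c['attitude'],float)
        M=R.from_quat(a).as_matrix() if a.size==4 else a.reshape(3,3)
        return M,np.array(c['eye'])
    s=c['state']; T=np.eye(4); T[:3,:3]=R.from_quat(s['ee_rot']).as_matrix(); T[:3,3]=s['tcp_pos']
    T=T@np.array(c['T_tool_cam']); return T[:3,:3],T[:3,3]
def ray(c,uv):
    M,e=pose(c); p=np.linalg.inv(c['K'])@[uv[0],uv[1],1]
    d=M@[p[0],-p[1],-p[2]]; return e,d/np.linalg.norm(d)
def onz(c,uv,z):
    e,d=ray(c,uv); return e+d*(z-e[2])/d[2]
def proj(c,X):
    M,e=pose(c); p=M.T@(np.array(X)-e); q=c['K']@[p[0],-p[1],-p[2]]; return q[:2]/q[2]
def tri(rs):
    A=np.zeros((3,3));b=np.zeros(3)
    for e,d in rs: P=np.eye(3)-np.outer(d,d);A+=P;b+=P@e
    X=np.linalg.solve(A,b); return X,[np.linalg.norm((np.eye(3)-np.outer(d,d))@(X-e)) for e,d in rs]
E
python3 - <<'E'
from h import *
s=arm.observe();print(s,arm.tcp_to_grasp)
for n in ['side','top','wrist']:
    c=cap(n); cv2.imwrite(f'pics/{n}0.png',c['frame'][...,::-1]); print(n,{k:np.round(v,3).tolist() for k,v in c.items() if k not in('frame','state')})
E
```

```text
{'time': 0.0, 'qpos': array([ 1.12945256,  0.43520677,  0.02495182,  1.57407698, -0.01162952,
        1.13397527, -0.07511408]), 'joint_velocities': array([ 3.44322882e-04,  1.91349038e-03,  1.75752219e-04,  7.67930150e-04,
        1.55379376e-06, -1.40890448e-04, -8.94130910e-04]), 'joint_torque': array([-2.34908359e-03, -6.67858958e+01,  9.83518995e-01, -3.14460218e+01,
       -6.07514195e-02,  4.28483728e-02,  1.38364267e-04]), 'tcp_pos': array([ 0.20760019, -0.58927693,  0.40396235]), 'ee_rot': array([ 9.85697042e-01,  1.68525256e-01, -1.78656444e-04, -7.39459509e-04]), 'force': array([ 0.49212048,  0.12386628, -0.26835445]), 'moment': array([0.02479572, 0.03383301, 0.077205  ]), 'grasp_force': 0.0, 'width': 0.09182468458342584} 0.1592
side {'K': [[458.18, 0.0, 319.983], [0.0, 458.18, 203.171], [0.0, 0.0, 1.0]], 'eye': [0.226, -0.986, 0.808], 'attitude': [0.438, -0.089, -0.171, 0.878]}
top {'K': [[410.75, 0.0, 321.285], [0.0, 410.75, 198.781], [0.0, 0.0, 1.0]], 'eye': [0.532, -0.071, 1.162], 'attitude': [-0.03, 0.013, 0.713, -0.701]}
wrist {'K': [[357.133, 0.0, 319.421], [0.0, 357.133, 195.462], [0.0, 0.0, 1.0]], 'T_tool_cam': [[0.001, 0.956, 0.293, 0.08], [1.0, -0.001, 0.0, -0.0], [0.0, 0.293, -0.956, 0.02], [0.0, 0.0, 0.0, 1.0]]}
```

View pics/top0.png

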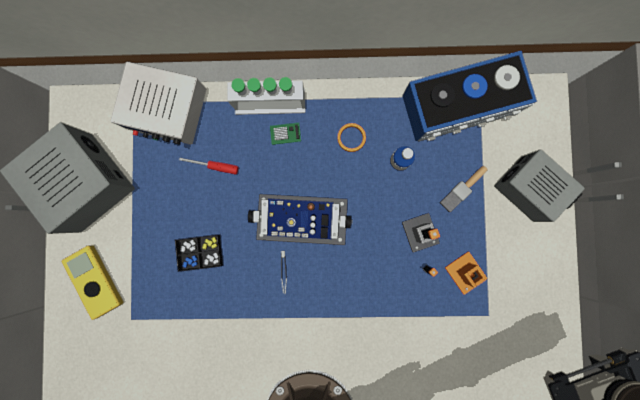

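View pics/side0.png

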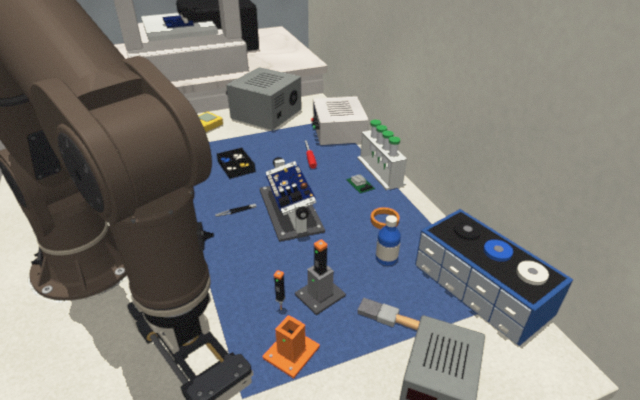

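The top view shows two probe-like things. One has its orange end at (433,235) and stands in the grey stand at (422,233). The other is small, at (430,270), with no stand. An orange stand look-alike is at (466,272). In the side view the same ends are at (320,247) and (279,275). The larger probe in the grey stand fits the description. The board is at top (297,220). I'll confirm this with a crop and measure.

```bash
python3 - <<'E'
from h import *
S=pickle.load(open('side.pkl','rb'));T=pickle.load(open('top.pkl','rb'))
a=cv2.resize(S['frame'][220:380,240:360],None,fx=3,fy=3,interpolation=cv2.INTER_CUBIC)
b=cv2.resize(T['frame'][190:250,245:355],None,fx=4,fy=4,interpolation=cv2.INTER_CUBIC)
o=np.zeros((480,800,3),np.uint8);o[:,:360]=a;o[:240,360:]=b
c=cv2.resize(T['frame'][200:300,390:490],None,fx=2.4,fy=2.4,interpolation=cv2.INTER_CUBIC);o[240:,360:600]=c
cv2.imwrite('pics/crop1.png',o[...,::-1])
r={}
for n,c in (('side',S),('top',T)):
    hsv=cv2.cvtColor(c['frame'],cv2.COLOR_RGB2HSV)
    m=cv2.inRange(hsv,(5,140,90),(18,255,255))
    k,l,st,ce=cv2.connectedComponentsWithStats(m)
    for i in range(1,k):
        if st[i,4]>15: print(n,st[i].tolist(),ce[i].round(1), [onz(c,ce[i],z).round(3).tolist() for z in (0.0,0.155)])
E
```

```text
side [371, 208, 28, 20, 213] [382.  215.5] [[0.779, -0.114, 0.0], [0.673, -0.281, 0.155]]
side [314, 240, 13, 11, 89] [320.3 245.5] [[0.568, -0.165, -0.0], [0.503, -0.322, 0.155]]
side [274, 271, 9, 8, 47] [278.3 274.9] [[0.434, -0.225, 0.0], [0.394, -0.371, 0.155]]
side [263, 316, 56, 62, 1810] [290.7 347.1] [[0.394, -0.43, 0.0], [0.361, -0.537, 0.155]]
top [338, 124, 11, 18, 33] [341.6 131. ] [[0.795, -0.105, 0.0], [0.76, -0.101, 0.155]]
top [359, 126, 6, 17, 17] [362.8 134. ] [[0.785, -0.165, 0.0], [0.752, -0.153, 0.155]]
top [429, 229, 11, 10, 57] [433.7 233.4] [[0.499, -0.357, 0.0], [0.504, -0.319, 0.155]]
top [445, 252, 42, 42, 736] [464.8 272.2] [[0.391, -0.439, 0.0], [0.409, -0.39, 0.155]]
top [429, 268, 8, 8, 32] [432.6 271.6] [[0.394, -0.35, 0.0], [0.412, -0.313, 0.155]]
```

View pics/crop1.png

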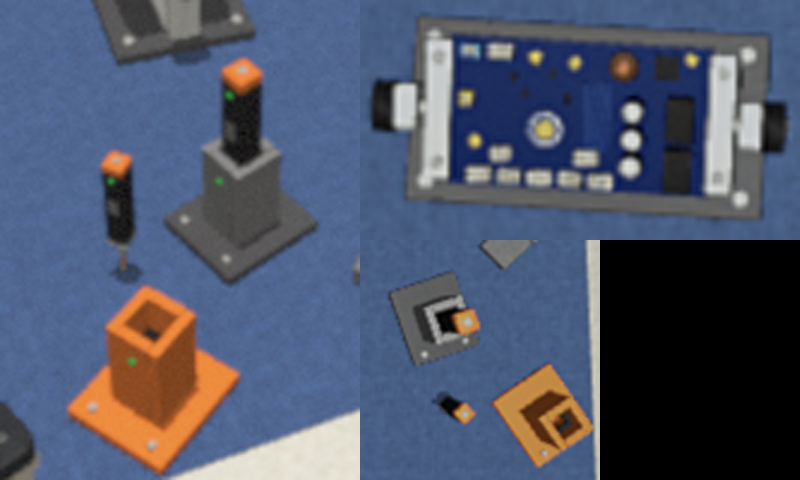

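The crop confirms it. The larger probe stands in the grey stand, at crop (240,100) in the side view. The ringed land is at crop (545,128), which is top pixel (291,222). I'll move above the probe at the present height.

```bash
python3 -m crank '[[[1,1,-0.4,0,0,0,0],[1,1,-0.4,0,0,0,0],[1,1,-0.4,0,0,0,0],[1,1,-0.4,0,0,0,0],[1,1,-0.4,0,0,0,0],[1,1,-0.4,0,0,0,0],[1,1,-0.4,0,0,0,0],[1,1,-0.4,0,0,0,0],[1,1,-0.4,0,0,0,0],[1,1,-0.4,0,0,0,0]]]' && python3 -m crank '[[[1,1,-0.5,0,0,0,0],[1,1,-0.5,0,0,0,0],[1,1,-0.5,0,0,0,0],[1,1,-0.5,0,0,0,0],[1,1,-0.5,0,0,0,0],[1,1,-0.5,0,0,0,0],[1,1,-0.4,0,0,0,0],[1,1,-0.4,0,0,0,0],[1,0,0,0,0,0,0],[1,0,0,0,0,0,0]]]'
python3 - <<'E'
from h import *
c=cap('wrist');cv2.imwrite('pics/w1.png',c['frame'][...,::-1])
print(c['state']['tcp_pos'],c['state']['ee_rot'],c['state']['time'],proj(c,[.504,-.32,.162]))
E
```

```text
time: 1.15
tcp_pos: [0.3703, -0.4469, 0.4045]
ee_rot: [0.986, 0.169, -0.0, -0.0]
force: [0.1, -0.4, 0.1]
width: 0.092
grasp_force: 0.0
time: 2.15
tcp_pos: [0.4954, -0.3226, 0.4044]
ee_rot: [0.986, 0.169, -0.0, -0.0]
force: [-0.8, -0.4, -0.6]
width: 0.0921
grasp_force: 0.0
[ 0.49535202 -0.32263101  0.40440308] [ 9.85615697e-01  1.69001560e-01 -3.98109193e-04 -1.06755091e-04] 2.15 [320.17258211 199.34622193]
```

View pics/w1.png

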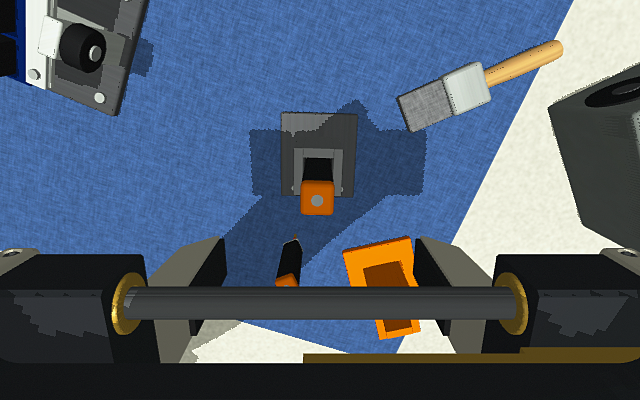

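The wrist view shows the probe's orange top at (317,199), with its metal dot at the centre and its faces almost parallel to the tool axes. The stand base spans columns 281–356. The small look-alike is at (288,260). Next I'll measure the dot and the stand's yaw.

```bash
python3 - <<'E'
from h import *
c=pickle.load(open('wrist.pkl','rb'));f=c['frame'];hsv=cv2.cvtColor(f,cv2.COLOR_RGB2HSV)
m=cv2.inRange(hsv,(5,140,60),(20,255,255));m[:170]=0;m[225:]=0;m[:,:290]=0;m[:,345:]=0
cs,_=cv2.findContours(m,cv2.RETR_EXTERNAL,cv2.CHAIN_APPROX_NONE);C=max(cs,key=cv2.contourArea)
print(cv2.boundingRect(C),cv2.minAreaRect(C))
dot=((hsv[...,1]<90)&(hsv[...,2]>80)).astype(np.uint8)
k,l,st,ce=cv2.connectedComponentsWithStats(dot[180:225,300:335].copy())
for i in range(1,k): print(st[i],ce[i]+[300,180], onz(c,ce[i]+[300,180],.162))
# base edges: grey mask
for r in range(118,148,6):
    g=(hsv[r,:,1]<60); xs=np.where(g[250:380])[0]+250; print(r,xs.min(),xs.max(),onz(c,(xs.min(),r),.01)[:2].round(4),onz(c,(xs.max()+1,r),.01)[:2].round(4))
# top edges orange left/right at rows
for r in (184,190,196,202):
    xs=np.where(m[r])[0];print(r,xs.min(),xs.max())
s=c['state'];Rm=R.from_quat(s['ee_rot']).as_matrix();print(Rm.round(3))
E
```

```text
(300, 180, 35, 35) ((317.0, 197.0), (34.0, 34.0), 90.0)
[0 0 2 6 9] [300.33333333 182.        ] [ 0.51078121 -0.30404637  0.162     ]
[34  0  1  5  5] [334. 182.] [ 0.51801542 -0.32447045  0.162     ]
[34  6  1  1  1] [334. 186.] [ 0.51550785 -0.32539222  0.162     ]
[ 11  15  12  11 106] [316.66981132 200.08490566] [ 0.50275784 -0.31801128  0.162     ]
[34 15  1  1  1] [334. 195.] [ 0.50980272 -0.32748939  0.162     ]
[ 3 34  1  1  1] [303. 214.] [ 0.49061482 -0.31269282  0.162     ]
[23 35  3  1  3] [324. 215.] [ 0.49459158 -0.32602661  0.162     ]
[31 34  1  1  1] [331. 214.] [ 0.49680077 -0.33015441  0.162     ]
118 281 357 [ 0.5276 -0.2691] [ 0.554  -0.3437]
124 281 356 [ 0.5218 -0.271 ] [ 0.548 -0.345]
130 281 356 [ 0.5159 -0.2729] [ 0.5423 -0.3472]
136 281 356 [ 0.51   -0.2747] [ 0.5365 -0.3495]
142 281 355 [ 0.5041 -0.2766] [ 0.5303 -0.3507]
184 301 333
190 301 333
196 300 333
202 300 333
[[ 0.943  0.333 -0.001]
 [ 0.333 -0.943  0.   ]
 [-0.001 -0.    -1.   ]]
```

The dot is at (0.503,-0.318), which agrees with the two-view value. The base measures 79 mm against the 80 mm given. I need to move +8.5 mm in x, −1.9 mm in y, +1.8° in yaw, and down 123 mm.

```bash
python3 -m crank '[[[1,0.42,-0.1,0,0,0,0.3],[1,0,0,1,0,0,0],[1,0,0,1,0,0,0],[1,0,0,1,0,0,0],[1,0,0,1,0,0,0],[1,0,0,1,0,0,0],[1,0,0,0.8,0,0,0],[1,0,0,0.35,0,0,0],[1,0,0,0,0,0,0]]]' && python3 - <<'E'
from h import *
c=cap('wrist');cv2.imwrite('pics/w2.png',c['frame'][...,::-1]);print(proj(c,[.5028,-.318,.162]))
E
```

```text
time: 3.1
tcp_pos: [0.5018, -0.3187, 0.281]
ee_rot: [0.988, 0.152, -0.001, -0.0]
force: [0.6, -0.5, 0.0]
width: 0.0917
grasp_force: 0.0
[318.61091229 335.72620186]
```

View pics/w2.png

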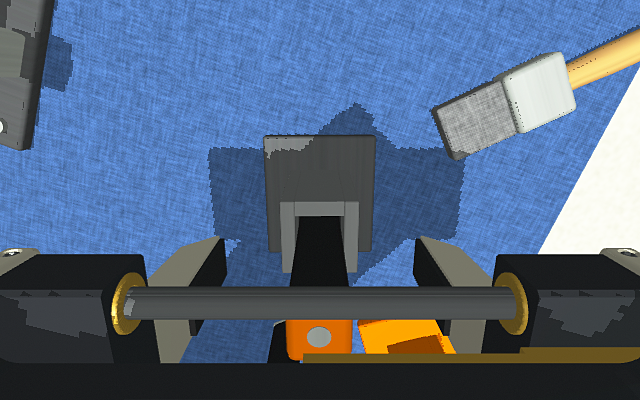

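The probe sits square and central between the fingers, with its dot at (319,337) against a predicted (318.6,335.7). Closing.

```bash
python3 -m crank '[[[-1,0,0,0,0,0,0],[-1,0,0,0,0,0,0],[-1,0,0,0,0,0,0],[-1,0,0,0,0,0,0],[-1,0,0,0,0,0,0],[-1,0,0,0,0,0,0],[-1,0,0,0,0,0,0],[-1,0,0,0,0,0,0]]]' 35
```

```text
time: 3.95
tcp_pos: [0.5027, -0.318, 0.2817]
ee_rot: [0.988, 0.153, 0.0, 0.0]
force: [0.3, 0.2, -0.1]
width: 0.0322
grasp_force: 0.0
```

```bash
python3 -m crank '[[[-1,0,0,0,0,0,0],[-1,0,0,0,0,0,0],[-1,0,0,0,0,0,0],[-1,0,0,0,0,0,0],[-1,0,0,0,0,0,0]]]' 35 && python3 -m crank '[[[-1,0,0,-0.2,0,0,0],[-1,0,0,-0.5,0,0,0],[-1,0,0,-0.8,0,0,0],[-1,0,0,-1,0,0,0],[-1,0,0,-1,0,0,0],[-1,0,0,-1,0,0,0],[-1,0,0,-1,0,0,0],[-1,0,0,-0.5,0,0,0],[-1,0,0,0,0,0,0]]]'
```

```text
time: 4.45
tcp_pos: [0.5026, -0.3181, 0.2817]
ee_rot: [0.988, 0.153, -0.0, 0.0]
force: [1.3, -0.0, 0.1]
width: 0.0215
grasp_force: 35.0
time: 5.35
tcp_pos: [0.5029, -0.3182, 0.4036]
ee_rot: [0.988, 0.153, 0.001, 0.001]
force: [0.3, -0.2, -1.4]
width: 0.0218
grasp_force: 35.0
```

```bash
python3 - <<'E'
from h import *
S=pickle.load(open('side.pkl','rb'));T=pickle.load(open('top.pkl','rb'))
f=T['frame'];hsv=cv2.cvtColor(f,cv2.COLOR_RGB2HSV)
m=cv2.inRange(hsv,(18,90,90),(35,255,255));m[:195]=0;m[245:]=0;m[:,:255]=0;m[:,340:]=0
k,l,st,ce=cv2.connectedComponentsWithStats(m)
for i in range(1,k):
    if st[i,4]>3: print(st[i].tolist(),ce[i].round(1),onz(T,ce[i],.083).round(4))
# jaws/base corners seen in crop: base corners -> px
for uv in [(417,18),(768,36),(760,216),(408,196)]:
    p=((uv[0]-360)/4+245-.4,uv[1]/4+190-.4);print(p,onz(T,p,.012).round(4))
# board corners from crop for side
b=cv2.resize(S['frame'][150:245,250:335],None,fx=6,fy=6,interpolation=cv2.INTER_CUBIC)
cv2.imwrite('pics/sideboard.png',b[...,::-1])
E
python3 -m crank '[[[-1,0,0,-1,0,0,0],[-1,0,0,-1,0,0,0],[-1,0,0,-1,0,0,0],[-1,0,0,0,0,0,0]]]'
```

```text
[288, 203, 2, 3, 6] [288.5 204. ] [0.5851 0.041  0.083 ]
[298, 204, 2, 3, 6] [298.5 205. ] [0.582  0.0146 0.083 ]
[327, 204, 2, 2, 4] [327.5 204.5] [ 0.582  -0.0618  0.083 ]
[289, 220, 4, 5, 14] [290.6 222. ] [0.5377 0.0361 0.083 ]
[272, 224, 3, 3, 6] [273.2 224.8] [0.531  0.0821 0.083 ]
(258.85, 194.1) [0.6181 0.1318 0.012 ]
(346.6, 198.6) [ 0.6008 -0.1149  0.012 ]
(344.6, 243.6) [ 0.4755 -0.1068  0.012 ]
(256.6, 238.6) [0.4932 0.1391 0.012 ]
time: 5.75
tcp_pos: [0.5031, -0.3182, 0.4634]
ee_rot: [0.988, 0.153, 0.001, 0.001]
force: [1.1, -0.7, -1.0]
width: 0.0217
grasp_force: 35.0
```

View pics/sideboard.png

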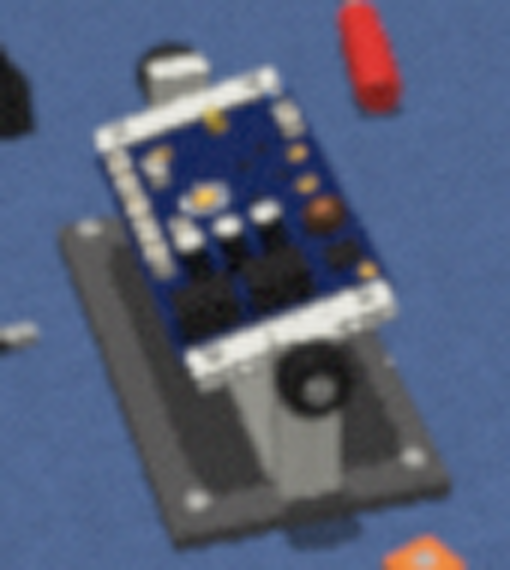

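The side crop shows the board with its robot-side edge lower, the ringed land at crop (205,198) and other gold lands along the far edge. From the top view the holder centre is about (0.547,0.012) with yaw about −4°. The land is predicted at (0.539,0.035) and measured at (0.538,0.036). I'll carry the probe toward the board and measure the tilt with wrist stereo.

```bash
python3 -m crank '[[[-1,0.4,-0.9,0,0,0,0],[-1,0.4,-0.9,0,0,0,0],[-1,0.4,-0.9,0,0,0,0],[-1,0.4,-0.9,0,0,0,0],[-1,0.4,-0.9,0,0,0,0],[-1,0.4,-0.9,0,0,0,0],[-1,0.4,-0.9,0,0,0,0],[-1,0.4,-0.9,0,0,0,0],[-1,0.4,-0.9,0,0,0,0],[-1,0.4,-0.9,0,0,0,0]]]' && python3 -m crank '[[[-1,0,0,0,0,0,0.6],[-1,0,0,0,0,0,0.6],[-1,0,0,0,0,0,0.6],[-1,0,0,0,0,0,0.6],[-1,0,0,0,0,0,0.6],[-1,0,0,0,0,0,0.6],[-1,0,0,0,0,0,0],[-1,0,0,0,0,0,0]]]' && python3 - <<'E'
from h import *
c=cap('wrist');pickle.dump(c,open('wa.pkl','wb'));cv2.imwrite('pics/wa.png',c['frame'][...,::-1])
s=c['state'];print(s['tcp_pos'],R.from_quat(s['ee_rot']).as_matrix().round(3),proj(c,[.5382,.0355,.083]))
M=R.from_quat(s['ee_rot']).as_matrix();print(proj(c,s['tcp_pos']+M@[0,0,.2712]))
E
```

```text
time: 6.75
tcp_pos: [0.5242, -0.1215, 0.4599]
ee_rot: [0.988, 0.153, -0.001, -0.0]
force: [-0.0, -0.4, -2.0]
width: 0.0216
grasp_force: 35.0
time: 7.55
tcp_pos: [0.5243, -0.1222, 0.4606]
ee_rot: [0.999, -0.034, -0.001, -0.0]
force: [-0.2, 0.0, -0.7]
width: 0.0214
grasp_force: 35.0
[ 0.52427743 -0.12220998  0.46060384] [[ 0.998 -0.068 -0.002]
 [-0.068 -0.998  0.   ]
 [-0.002 -0.    -1.   ]] [164.41541393 163.93493229]
[319.73118683 199.301122  ]
```

View pics/wa.png

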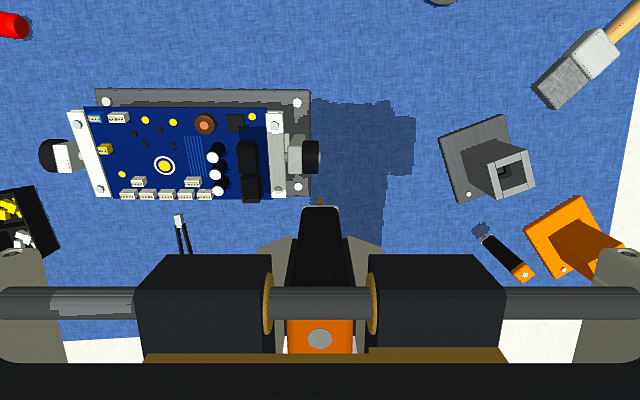

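The wrist view shows the ring at (165,165), against a predicted (164.4,163.9). The pin tip is at (320,199), exactly where a straight grasp would put it. The other gold lands are at (145,120), (173,122), (252,117) and (122,174). I'll take a second view from the other side for a wide baseline.

```bash
python3 -m crank '[[[-1,0,-1,0,0,0,0],[-1,0,-1,0,0,0,0],[-1,0,-1,0,0,0,0],[-1,0,-1,0,0,0,0],[-1,0,-1,0,0,0,0],[-1,0,-1,0,0,0,0],[-1,0,-1,0,0,0,0],[-1,0,-1,0,0,0,0],[-1,0,-1,0,0,0,0],[-1,0,-1,0,0,0,0]]]' && python3 -m crank '[[[-1,0,-1,0,0,0,0],[-1,0,-1,0,0,0,0],[-1,0,-1,0,0,0,0],[-1,0,0,0,0,0,0],[-1,0,0,0,0,0,0]]]' && cat > lands.py <<'E'
from h import *
def lands(c):
    hsv=cv2.cvtColor(c['frame'],cv2.COLOR_RGB2HSV)
    m=cv2.inRange(hsv,(20,130,100),(33,255,255));m[200:]=0
    k,l,st,ce=cv2.connectedComponentsWithStats(m)
    return [(ce[i],st[i,4]) for i in range(1,k) if st[i,4]>20]
E
python3 - <<'E'
from lands import *
c=cap('wrist');pickle.dump(c,open('wb.pkl','wb'));cv2.imwrite('pics/wb.png',c['frame'][...,::-1])
a=pickle.load(open('wa.pkl','rb'))
for q in (a,c):
    for ce,n in lands(q): print(ce.round(1),n,onz(q,ce,.083).round(4))
    print()
E
```

```text
time: 8.6
tcp_pos: [0.5384, 0.078, 0.4614]
ee_rot: [0.999, -0.034, -0.0, 0.0]
force: [0.7, 0.2, -1.5]
width: 0.0217
grasp_force: 35.0
time: 9.1
tcp_pos: [0.5425, 0.1371, 0.4613]
ee_rot: [0.999, -0.034, -0.0, 0.0]
force: [0.3, 0.4, -1.6]
width: 0.0217
grasp_force: 35.0
[624.7  26.6] 129 [ 0.6365 -0.4091  0.083 ]
[251.9 116.1] 41 [ 0.5797 -0.0593  0.083 ]
[144.9 119.7] 44 [0.5833 0.046  0.083 ]
[172.9 121.8] 43 [0.5794 0.0189 0.083 ]
[105.3 148.4] 110 [0.558  0.0918 0.083 ]
[164.  165.4] 95 [0.5367 0.0362 0.083 ]
[121.8 173.6] 33 [0.5312 0.0812 0.083 ]

[525.5 117.1] 42 [ 0.5792 -0.0684  0.083 ]
[417.5 120.7] 43 [0.5829 0.0376 0.083 ]
[444.2 122.9] 39 [0.579  0.0113 0.083 ]
[369.8 148.8] 66 [0.5583 0.0852 0.083 ]
[418.6 166.3] 95 [0.5368 0.0358 0.083 ]
[372.8 174.6] 30 [0.5312 0.0828 0.083 ]
[223.8 197.9] 26 [0.5166 0.2397 0.083 ]
```

```bash
python3 - <<'E'
from lands import *
a=pickle.load(open('wa.pkl','rb'));b=pickle.load(open('wb.pkl','rb'))
yaw=np.deg2rad(-4.0);y=np.array([-np.sin(yaw),np.cos(yaw),0]);x=np.array([y[1],-y[0],0])
P=[]
for u,v in [((251.9,116.1),(525.5,117.1)),((144.9,119.7),(417.5,120.7)),((172.9,121.8),(444.2,122.9)),((164,165.4),(418.6,166.3)),((121.8,173.6),(372.8,174.6))]:
    X,r=tri([ray(a,u),ray(b,v)]);P.append(X);print(X.round(4),np.round(r,4))
P=np.array(P);L=P[3];d=P-L
A=np.c_[d@x,d@y];print((A).round(4),d[:,2].round(4))
s,o=np.polyfit(P@x,P[:,2],1);print('tilt',np.arctan(s))
c=P-P.mean(0);n=np.linalg.svd(c)[2][2];n*=np.sign(n[2]);print('normal svd',n,n@x,n@y)
E
```

```text
[ 0.5806 -0.0616  0.095 ] [0.0001 0.0001]
[0.5841 0.0405 0.0943] [0.0001 0.0001]
[0.5802 0.0147 0.0933] [0. 0.]
[0.5369 0.036  0.0835] [0.0001 0.0001]
[0.5307 0.0825 0.0807] [0. 0.]
[[ 0.0504 -0.0943]
 [ 0.0467  0.0078]
 [ 0.0447 -0.0182]
 [ 0.      0.    ]
 [-0.0095  0.046 ]] [ 0.0115  0.0108  0.0098  0.     -0.0028]
tilt 0.229237651752773
normal svd [-0.22468491  0.01734223  0.97427714] -0.22534732047001088 0.0016267538073541157
```

The land is at (0.537,0.036,0.0835) and the tilt is 0.227 rad. The expected height is 0.0827, and the normal has nearly no y component, as it should. I'll tilt the tool +13° about tool y, then move onto the normal line.

```bash
python3 -m crank '[[[-1,0,0,0,0,0.72,0],[-1,0,0,0,0,0.72,0],[-1,0,0,0,0,0.73,0],[-1,-0.7,0.84,0,0,0,0],[-1,-0.7,0.84,0,0,0,0],[-1,-0.7,0.84,0,0,0,0],[-1,-0.7,0.84,0,0,0,0],[-1,-0.7,0.84,0,0,0,0],[-1,-0.7,0.84,0,0,0,0],[-1,0,0,0,0,0,0]]]' && python3 -m crank '[[[-1,0,0,0.7,0,0,0],[-1,0,0,0.7,0,0,0],[-1,0,0,0,0,0,0],[-1,0,0,0,0,0,0]]]'; cat > where.py <<'E'
from h import *
L=np.array([.537,.036,.0833]);t=.227;yw=np.deg2rad(-4)
x=np.array([np.cos(yw),np.sin(yw),0]);n=-np.sin(t)*x+np.cos(t)*np.array([0,0,1])
s=arm.observe();M=R.from_quat(s['ee_rot']).as_matrix();tip=s['tcp_pos']+M@[0,0,.2712]
print('tcp',s['tcp_pos'].round(4),'t',s['time'],'F',s['force'].round(2))
print('tip->land in tool, mm',(M.T@(L-tip)*1000).round(1),'angle err',np.arccos(min(1,-M[:,2]@n)),'axis tool',(M.T@np.cross(M[:,2],-n)).round(3))
c=cap('wrist');print('tip px',proj(c,tip),'land px',proj(c,L));cv2.imwrite('pics/w_%05.2f.png'%s['time'],c['frame'][...,::-1])
E
python3 where.py; ls pics
```

```text
time: 10.15
tcp_pos: [0.4521, 0.039, 0.4423]
ee_rot: [0.993, -0.037, 0.112, 0.005]
force: [0.3, -0.7, -1.5]
width: 0.0219
grasp_force: 35.0
time: 10.55
tcp_pos: [0.4604, 0.0416, 0.4157]
ee_rot: [0.993, -0.035, 0.113, 0.004]
force: [1.0, -0.2, -0.7]
width: 0.0219
grasp_force: 35.0
tcp [0.4604 0.0416 0.4157] t 10.55 F [ 1.03 -0.23 -0.66]
tip->land in tool, mm [ 0.1  0.2 70. ] angle err 0.0002419557809651951 axis tool [0. 0. 0.]
tip px [319.78257603 199.31439314] land px [319.8832464  176.26864313]
crop1.png
side0.png
sideboard.png
top0.png
w1.png
w2.png
w_10.55.png
wa.png
wb.png
wrist0.png
```

```bash
python3 -m crank '[[[-1,0,0,0.6,0,0,0],[-1,0,0,0.6,0,0,0],[-1,0,0,0.6,0,0,0],[-1,0,0,0.5,0,0,0],[-1,0,0,0.3,0,0,0],[-1,0,0,0,0,0,0],[-1,0,0,0,0,0,0]]]'; python3 where.py; python3 - <<'E'
from h import *
c=pickle.load(open('wrist.pkl','rb'))
cv2.imwrite('pics/cr2.png',cv2.resize(c['frame'][130:230,260:380],None,fx=5,fy=5,interpolation=cv2.INTER_CUBIC)[...,::-1])
E
```

```text
time: 11.3
tcp_pos: [0.472, 0.041, 0.3648]
ee_rot: [0.993, -0.035, 0.113, 0.004]
force: [0.4, 0.7, -1.6]
width: 0.0215
grasp_force: 35.0
tcp [0.472  0.041  0.3648] t 11.3 F [ 0.4   0.72 -1.62]
tip->land in tool, mm [ 0.1  0.5 17.8] angle err 0.00011695226373924115 axis tool [-0. -0.  0.]
tip px [319.78232312 199.31457177] land px [320.40831247 192.26844162]
```

View pics/cr2.png

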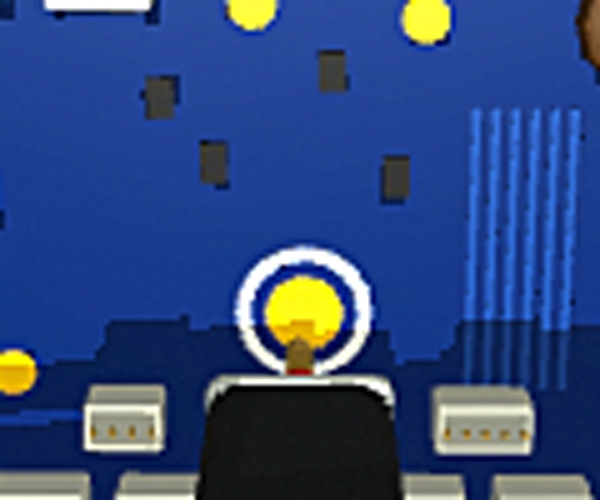

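The crop shows the pin tip at crop (299,340), lined up with the ring centre at (304,312). The red band is at (298,372), next to the nose mouth. I'll close most of the gap.

```bash
cat > f.py <<'E'
from h import *
fs=[];n=np.array([-.2245,.0157,.9743])
for i in range(8):
    c=cap('wrist');fs.append(c['state']['force']@n)
print('Fn',np.mean(fs).round(2),np.round(fs,1))
h=cv2.cvtColor(c['frame'],cv2.COLOR_RGB2HSV)[185:215,305:335]
red=((h[...,0]<8)|(h[...,0]>172))&(h[...,1]>120)&(h[...,2]>60);r,q=np.where(red);print('red',red.sum(),(q.mean()+305,r.mean()+185) if red.any() else '')
E
python3 f.py; python3 -m crank '[[[-1,0,0.02,0.2,0,0,0],[-1,0,0,0.2,0,0,0],[-1,0,0,0.2,0,0,0],[-1,0,0,0.1,0,0,0],[-1,0,0,0,0,0,0],[-1,0,0,0,0,0,0],[-1,0,0,0,0,0,0]]]'; python3 where.py; python3 f.py
```

```text
Fn -1.1 [-1.3 -1.3 -1.  -1.7 -0.7 -1.3 -1.2 -0.5]
red 6 (np.float64(319.5), np.float64(204.0))
time: 12.45
tcp_pos: [0.4751, 0.0404, 0.3513]
ee_rot: [0.993, -0.035, 0.113, 0.004]
force: [0.2, -1.2, -1.7]
width: 0.0218
grasp_force: 35.0
tcp [0.4751 0.0404 0.3513] t 12.45 F [ 0.24 -1.22 -1.67]
tip->land in tool, mm [0.1 0.1 3.9] angle err 0.00047093238198038365 axis tool [-0. -0. -0.]
tip px [319.7824477 199.3145394] land px [319.85987482 197.6480317 ]
Fn -1.36 [-1.  -0.8 -2.2 -1.2 -1.1 -1.2 -2.  -1.4]
red 4 (np.float64(319.5), np.float64(204.0))
```

```bash
python3 -m crank '[[[-1,0,0,0.05,0,0,0],[-1,0,0,0.05,0,0,0],[-1,0,0,0.05,0,0,0],[-1,0,0,0.05,0,0,0],[-1,0,0,0.05,0,0,0],[-1,0,0,0.05,0,0,0],[-1,0,0,0,0,0,0],[-1,0,0,0,0,0,0],[-1,0,0,0,0,0,0]]]'; python3 where.py; python3 f.py
```

```text
time: 13.8
tcp_pos: [0.4764, 0.0403, 0.3454]
ee_rot: [0.993, -0.035, 0.113, 0.004]
force: [-0.2, -0.5, 0.3]
width: 0.0217
grasp_force: 35.0
tcp [0.4764 0.0403 0.3454] t 13.8 F [-0.23 -0.5   0.29]
tip->land in tool, mm [ 0.2  0.  -2.1] angle err 0.0002788655883271396 axis tool [ 0. -0.  0.]
tip px [319.78244153 199.3145516 ] land px [319.79633432 199.99854129]
Fn 0.18 [-0.6  1.2 -0.2  0.1  0.4  0.4 -0.2  0.5]
red 2 (np.float64(319.5), np.float64(204.0))
```

Contact shows as a net force of about 1.4 N, which means about 1.8 mm of pin travel and agrees with the geometry. I'll go 3 mm further.

```bash
python3 -m crank '[[[-1,0,0,0.05,0,0,0],[-1,0,0,0.05,0,0,0],[-1,0,0,0.05,0,0,0],[-1,0,0,0,0,0,0],[-1,0,0,0,0,0,0],[-1,0,0,0,0,0,0],[-1,0,0,0,0,0,0]]]'; python3 where.py; python3 f.py;python3 f.py; python3 - <<'E'
from h import *
c=pickle.load(open('wrist.pkl','rb'))
cv2.imwrite('pics/cr3.png',cv2.resize(c['frame'][160:230,270:370],None,fx=7,fy=7,interpolation=cv2.INTER_CUBIC)[...,::-1])
E
```

```text
time: 14.95
tcp_pos: [0.4771, 0.0402, 0.3425]
ee_rot: [0.993, -0.035, 0.113, 0.004]
force: [-0.5, 0.0, 1.3]
width: 0.0219
grasp_force: 35.0
tcp [0.4771 0.0402 0.3425] t 14.95 F [-0.48  0.05  1.29]
tip->land in tool, mm [ 0.1  0.1 -5.1] angle err 0.0003615358644158291 axis tool [-0. -0. -0.]
tip px [319.78244258 199.31455373] land px [319.87516477 201.29944712]
Fn 1.02 [0.3 1.  0.8 0.8 1.5 0.3 1.2 2.3]
red 0 
Fn 1.08 [0.9 0.5 1.3 1.1 0.6 1.8 0.9 1.3]
red 0
```

View pics/cr3.png

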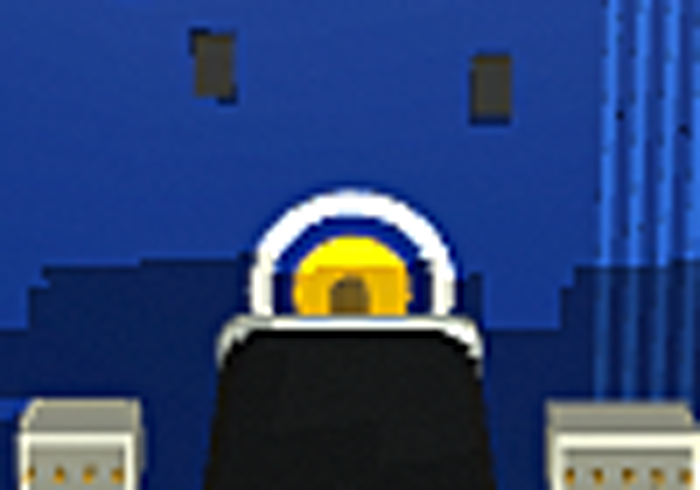

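The pin tip is at crop (349,290), inside the gold disc and on the ring's centre column. The net push is about 2.3 N, so the pin is in about 4.7 mm, and the red band is gone from view. Handing in.

```bash
python3 -c "
from station import arm
print(arm.hand_in())"
```

```text
the job is handed in; nothing more can be done
None
```

I handed the job in with the probe held square on the ringed gold land: the pin is pressed in about 5 mm (estimated from a push of roughly 2.3 N), and the hand-in call returned no verdict.

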